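# Loosen the left-hand clamp knob and bring the gauge bar home

## Task

Loosen the clamp knob of the stop jig (it has a left-hand thread, so turn it clockwise seen from above, about half a turn) until the screw is clear of the gauge bar. Then push the bar by its upturned plate into the hood until you feel it seat on the cushioned stop hidden inside; press it home firmly enough to feel the stop but gently, without forcing it. Leave the bar against the stop, the knob loose and the things beside the jig where they are.

Things in the scene. Friction and masses are not known exactly. Their poses are not given: they have to be found in the camera images.
- jig: Stop jig bolted to the bench: dark steel base plate 175 x 90 x 10 mm (x -65 to +110 mm), a bridge 40 x 56 mm, top 44 mm above the bench, over the gauge bar, a grey hood 56 mm wide, 38 mm high over the far end (x 40 to 104 mm). Origin on the bench below the knob's axis; +x is the level way in which the bar is pushed in. Pressing the bar on the stop or the screw with over 18 N harms it.
- knob (a joint): Turn of the clamp knob in rad, growing clockwise seen from above (left-hand thread): 0 to 0.3 tight, as found; beyond 2.2 the screw is clear of the bar; the thread ends at 3.6. Rises 1.9 mm per rad, turns stiffly (0.25 N m: grip with about 30 N) and stays where it is left. Until then the screw's nose sits in a notch of the bar, which cannot slide (2 mm play).
- knob_grip (a point): Centre of the black four-lobed knob, half-way up its 20 mm high grip, on its axis, 72 mm above the bench when tight; turns and rises with it, z up. The lobes (radius 7 mm on a circle of radius 13 mm) stand at 45 degrees between the point's x and y axes: fingers closing along its x or y bear on two lobes each, 32 mm across; 40 mm over the lobe tips.
- push_plate (a point): Centre of the outer face of the gauge bar's upturned plate (aluminium, 36 mm wide, 8 mm thick, from 11 to 46 mm above the bench), 28 mm above the bench, 78 mm from the knob's axis as found. +x points into the jig, the way to push. The bar, 20 x 14 mm, lies loose in its guide (1.5 mm play each side), weighs about 150 g and slides with under 1 N of drag.
- bar_nose (a point): Centre of the bar's front end face, 17 mm above the bench, 114 mm ahead of the plate's outer face. It meets a cushioned stop hidden under the hood after a travel of 14 to 36 mm, which differs each time and can only be felt. The stop yields at about 4 N, then 1 mm for every 3 N more (stiffer if pushed fast), and eases back up to 5 mm with the bar on release. Axes as the plate's.
- tin: Bystander: plain metal tin, 47 mm across, 50 mm high, loose beside the jig. Origin at the centre of its underside.
- block: Bystander: small steel bench block 36 x 36 x 18 mm, loose beside the jig. Origin at the centre of its underside.
- tweezers: Bystander: steel tweezers 16 x 124 x 8 mm lying beside the jig. Origin at the centre, on the bench.
Things that resemble listed ones, but are neither listed nor needed, are in the scene too. There is more than one size of the jig; the one meant has the size given above.

How it is judged:
On the way, in this order (a step that is already met when the one before it is completed fails the run):
1. the knob is turned clockwise until the screw is clear of the bar (2.2 rad or more) (value of joint knob above 2.2 rad), for 0.1 s.
2. the gauge bar bears on the hidden stop with more than 3 N (contact force between bar and stop_pad_c0 above 3 N), for 0.03 s.
At the end, for the whole second after the job is handed in: The knob is still loose (2.2 rad or more) and the gauge bar lies at rest against the hidden stop, its nose within about 3 mm of the stop's face (value of joint knob above 2.2 rad and x of push_plate in the frame of jig above -0.066 m and distance between bar_nose and stop_pad_c0 below 0.006 m and linear speed of bar below 0.01 m/s); the robot touches nothing.
It fails at once if the bar is forced: it presses on the hidden stop, or on the screw in its notch, with more than 18 N (contact force between bar and stop_pad_c0 above 18 N or contact force between bar and screw_c0 above 18 N).
It fails at once if a bystander is moved by more than 20 mm (distance of any of tin, block, tweezers from where it was at the start of the episode above 0.02 m).
It also fails if it takes over 64 s, if anything falls off the work surface, if the arm or the gripper's body presses on something with over 40 N, if the wrist force passes 120 N, or if a joint passes its speed limit or range.

## Robot

A 6-joint arm with a two-finger parallel gripper is mounted at the origin on a cart in front of the work surface, level with it; the furniture and walls round the work are solid. World frame = base frame: x ahead of the robot, y to its left, z up, the work surface at z = 0. Lengths are in m, angles in rad, forces in N, time in s.
With the tool pointing down it reaches from about 0.35 to 0.85 m from the base axis. Payload 8.1 kg.
Tool frame: the origin (TCP) lies midway between the tips of the shut fingers; the grasp point (between the pads) lies 19 mm behind it (robot.grip_point_offset is the distance from the TCP to the grasp point, in m); z points along the fingers, y is the line along which they close (so a half turn about z gives the same grasp; the last joint's range is limited). The gripper opens to 93 mm and grips with 3 to 60 N. Pads are 15 mm wide; open, the fingers measure 128 mm over their backs; the gripper's body (75 mm by 188 mm) begins 65 mm behind the grasp point.
Start: joints at [-1.269, 0.13, 1.488, -0, 1.523, -0.085], TCP at [0.226, -0.556, 0.219] pointing down, gripper open.
Joint ranges: [-2.96, 2.96], [-0.89, 2.26], [0.02, 2.5], [-1.34, 4.48], [0, 2.73], [-2.66, 2.66]. Speed limits (rad/s): [2.39, 2.39, 2.79, 3.14, 3.14, 3.14].

## Interface

Orientations are given as a rotation vector (axis times angle).
In Python, from plant import robot, read_camera, job gives the robot as it stands.
- The arm moves only by the shell command python3 -m inch 'ROWS' [FORCE]. ROWS is JSON, one flat list of numbers, 5 for each row, row after row: the shift along the world's x, y, z in mm, then the turn about the world's z in degrees, then the opening in per cent of the stroke, from 0 (shut) to 100 (fully open). In form: [dx, dy, dz, yaw, hand, dx, dy, dz, yaw, hand, ...]. A call has 1 to 10 rows; each row is the pose to reach, as a shift and turn from the pose commanded when the call began; what a row does not reach only later rows make up. A row lasts 1/12 s, in which the tool goes at most 41.7 mm and 7.16 degrees, less where a joint would pass 70% of its speed; a pose out of reach is approached as far as the arm can. A call with a gripper value outside its range is refused whole. The fingers move at their own pace and stop on an object; FORCE is the grip in N (left out, the last holds). Time passes only in rows, so rows that repeat a pose let the fingers close. It gives the time, the measured TCP pose, the force, the opening and the grip force at its end, in the units of the state.
- robot.read_state(): the state, without advancing time (a new reading comes with each control period).
- read_camera(name): name is "side" or "top"; returns a dict with "image" (384x512x3 uint8, blue, green, red), "K" (3x3 intrinsics, pixels), "extrinsics" (4x4, takes a point from world to camera coordinates). Camera axes: x right, y down, z forward; pixel columns grow to the right and rows downward; lengths in m; the calibration is good to about 2 mm. A picture is of the moment at which its call begins. There is no depth.
- job.close_job(): hands the job in; it is judged then, once.
The state is a dict: "t": time; "q": joint angles; "dq": joint speeds; "joint_torque": joint torques, N m; "tool_pos": TCP position; "orientation": TCP orientation; "force": force on the tool from outside, world axes, zero at the start; "wrist_torque": the same for the moment, N m; "opening": finger opening in m; "gripper_force": force on a finger pad.
Only numpy, scipy, OpenCV 4.12 (cv2) and the standard library are available. Lean on these libraries where they do the work, as an engineer would, in place of code of your own. Each camera call takes 0.05 s, during which the arm holds its last target. There are 200 camera calls.

## Working session

There is one attempt and no reset: what is moved stays moved. The work goes in short steps, Python scripts to look and compute and a shell command to move; the robot and the scene stay as the last step left them, time stands still between calls to the robot, and variables do not carry over. Pictures are saved under pics/ and viewed, at most 10 in all, crops included, and the job is handed in when it is done.

```bash
mkdir -p pics
python3 - <<'E'
from plant import robot, read_camera
import cv2
for n in("top","side"):
    c=read_camera(n); cv2.imwrite(f"pics/{n}0.png",cv2.resize(c["image"],None,fx=1.5,fy=1.5,interpolation=cv2.INTER_CUBIC)); print(n,c["K"].round(1).tolist(),c["extrinsics"].round(4).tolist())
s=robot.read_state(); print(s["t"],s["tool_pos"],s["orientation"],s["force"],s["opening"])
E
```

```text
top [[488.1, 0.0, 254.2], [0.0, 488.1, 193.7], [0.0, 0.0, 1.0]] [[-0.024, -0.9997, 0.0004, -0.0985], [-0.9883, 0.0237, -0.1505, 0.5866], [0.1504, -0.004, -0.9886, 1.5254], [0.0, 0.0, 0.0, 1.0]]
side [[387.0, 0.0, 255.5], [0.0, 387.0, 189.8], [0.0, 0.0, 1.0]] [[0.9929, -0.1187, -0.0087, -0.5557], [-0.0863, -0.6676, -0.7395, 0.0297], [0.082, 0.735, -0.6731, 1.0136], [0.0, 0.0, 0.0, 1.0]]
0.1 [ 0.22620945 -0.55517133  0.21767977] [-3.08137569e+00 -6.03538871e-01  2.85854970e-04] [ 0.53672644  0.36607721 -0.04195711] 0.09294310219525029
```

View pics/top0.png

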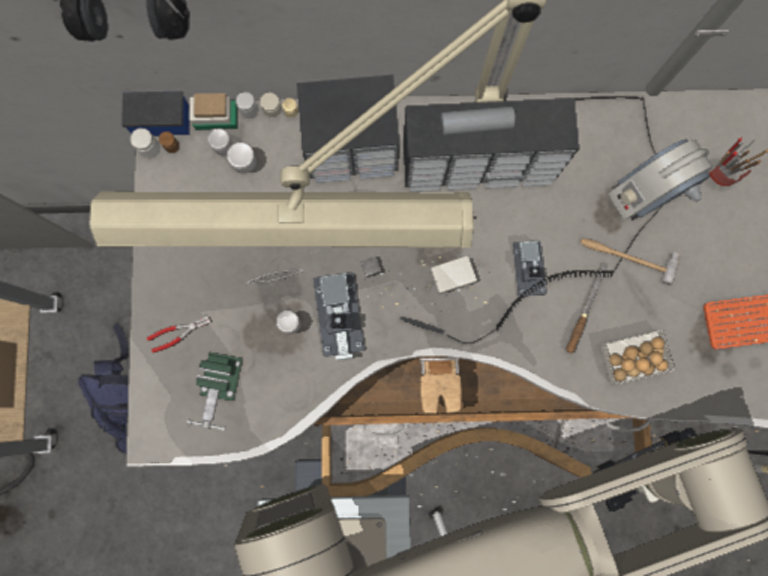

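View pics/side0.png

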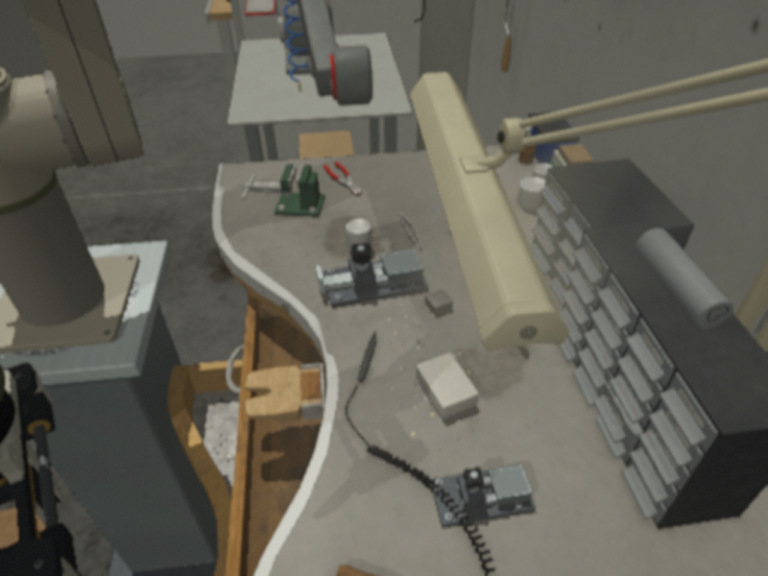

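The top view shows two jigs: one at (340,315) next to the tin (288,321), tweezers (275,275) and block (372,267), and a smaller one at (530,267). The first fits by size and neighbours, so I'll confirm it in enlarged crops.

```bash
python3 - <<'E'
from plant import read_camera
import cv2,numpy as np
a=read_camera("top")["image"][160:250,150:270]; b=read_camera("side")["image"][130:220,195:315]
im=np.vstack([cv2.resize(x,(400,300),interpolation=cv2.INTER_CUBIC) for x in(a,b)])
a=cv2.resize(a,(800,600),interpolation=cv2.INTER_CUBIC);cv2.imwrite("pics/t1.png",a)
cv2.imwrite("pics/s1.png",cv2.resize(b,(800,600),interpolation=cv2.INTER_CUBIC))
E
cat > h.py <<'E'
import numpy as np
from plant import read_camera
C={n:(lambda c:(c["K"],c["extrinsics"]))(read_camera(n)) for n in("top","side")}
def px2w(n,u,v,z):
    K,E=C[n]; R,t=E[:3,:3],E[:3,3]; o=-R.T@t; d=R.T@np.linalg.inv(K)@[u,v,1]
    return o+d*(z-o[2])/d[2]
def w2px(n,p):
    K,E=C[n]; q=K@(E[:3,:3]@np.array(p)+E[:3,3]); return q[:2]/q[2]
def tri(pt,ps):
    A=[];b=[]
    for n,(u,v) in(("top",pt),("side",ps)):
        K,E=C[n];P=K@E[:3]
        for i,x in((0,u),(1,v)):
            r=P[i]-x*P[2];A.append(r[:3]);b.append(-r[3])
    return np.linalg.lstsq(np.array(A),np.array(b),rcond=None)[0]
E
```

```text
(no output)
```

View pics/t1.png

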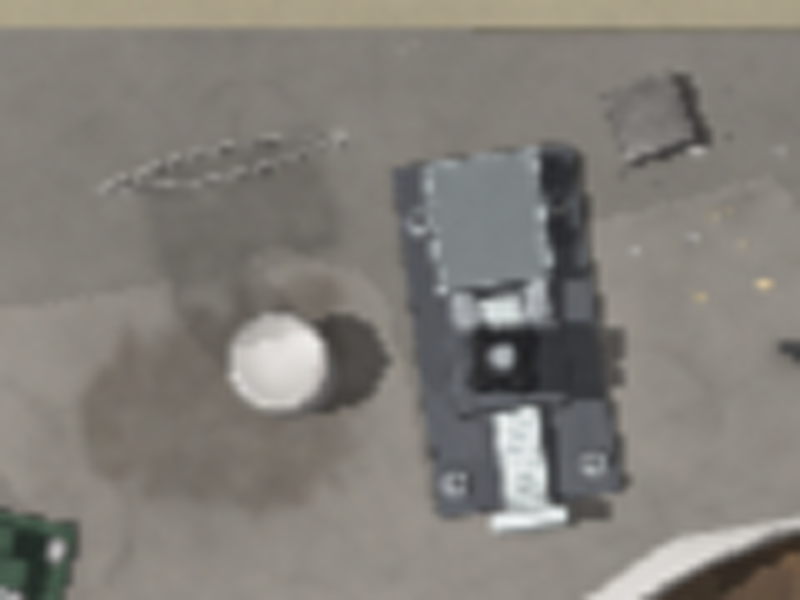

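View pics/s1.png

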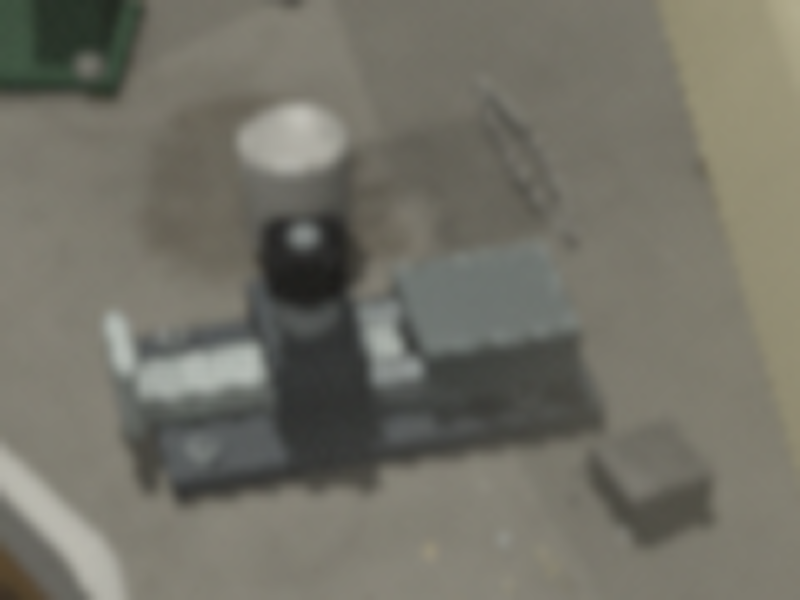

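The crop shows the full-size jig. Its base corners are about (393,168), (580,147), (627,488) and (440,518), the knob cap is at (502,356), and the plate runs from (490,523) to (567,515). In the side crop the knob cap is at (304,237).

Run:
```python
from h import *
T=lambda u,v:(150+u/6.667-.5*0,160+v/6.667); S=lambda u,v:(195+u/6.667,130+v/6.667)
f=lambda n,uv,z:px2w(n,*uv,z)
c=[f("top",T(*p),.01) for p in((393,168),(580,147),(627,488),(440,518))]
for p in c: print(p.round(4))
print("len",np.linalg.norm(c[0]-c[3]),np.linalg.norm(c[1]-c[2]),"wid",np.linalg.norm(c[0]-c[1]),np.linalg.norm(c[2]-c[3]))
for a,b in((3,0),(2,1)): d=c[b]-c[a]; print("yaw",np.degrees(np.arctan2(d[1],d[0])))
m=(sum(c))/4; print("centre",m)
k=tri(T(502,356),S(304,237)); print("knob cap tri",k, "top@.083",f("top",T(502,356),.083))
a,b=f("top",T(490,521),.046),f("top",T(567,513),.046);print("plate",a,b,(a+b)/2)
print("tin",f("top",T(277,362),.05),"block",f("top",T(655,112),.018),"tw",f("top",T(100,190),.008),f("top",T(345,138),.008))
# lamp: near end bottom corners
print("lamp tri", tri((472/1.5,245/1.5),(485/1.5,340/1.5)),tri((472/1.5,195/1.5),(562/1.5,343/1.5)))
s=np.array([[1,0,0]])
from scipy.spatial.transform import Rotation as R
from plant import robot
print(R.from_rotvec(robot.read_state()["orientation"]).as_matrix().round(3))
```

```text
[0.6211 0.0358 0.01  ]
[ 0.6294 -0.0569  0.01  ]
[ 0.4603 -0.0766  0.01  ]
[0.4479 0.0146 0.01  ]
len 0.17448553292454877 0.1702789341210891 wid 0.0929870745558974 0.09206759810099288
yaw 6.950168056795222
yaw 6.653559929436304
centre [ 0.53969494 -0.02075631  0.01      ]
knob cap tri [ 0.51884878 -0.02072921  0.08172502] top@.083 [ 0.51818461 -0.02082045  0.083     ]
plate [ 0.44365177 -0.01183684  0.046     ] [ 0.44656776 -0.04849056  0.046     ] [ 0.44510976 -0.0301637   0.046     ]
tin [0.52159375 0.08850113 0.05      ] block [ 0.64465483 -0.09440669  0.018     ] tw [0.61390011 0.18087974 0.008     ] [0.63711392 0.05957342 0.008     ]
lamp tri [ 0.65911752 -0.29906125  0.13596589] [ 0.76628384 -0.30495653  0.12223474]
[[ 0.926  0.377 -0.   ]
 [ 0.377 -0.926  0.001]
 [ 0.    -0.001 -1.   ]]
```

```bash
python3 -m inch '[60,110,0,30,100, 120,220,0,60,100, 180,330,0,90,100, 240,440,0,120,100, 292,534,0,156,100, 292,534,0,156,100, 292,534,0,156,100, 292,534,0,156,100, 292,534,0,156,100, 292,534,0,156,100]'
```

```text
t: 1.13
tool_pos: [0.4268, -0.1882, 0.2189]
orientation: [2.14, 2.299, 0.0]
force: [0.4, -0.3, -0.3]
opening: 0.0928
gripper_force: 0.0
```

```bash
python3 -m inch '[91,167,0,84,100, 91,167,0,84,100, 91,167,0,84,100, 91,167,0,84,100, 91,167,0,84,100, 91,167,0,84,100, 91,167,0,84,100, 91,167,0,84,100, 91,167,0,84,100, 91,167,0,84,100]'
python3 - <<'E'
from plant import robot
s=robot.read_state();print(s["tool_pos"],s["q"].round(3) if hasattr(s["q"],"round") else s["q"],s["orientation"])
E
```

```text
t: 1.97
tool_pos: [0.5172, -0.0229, 0.2186]
orientation: [-0.389, -3.117, 0.0]
force: [0.1, -0.6, -0.2]
opening: 0.0929
gripper_force: 0.0
[ 0.51718052 -0.0228559   0.2185823 ] [-0.143 -0.093  1.715 -0.     1.52  -1.466] [-3.88795255e-01 -3.11734606e+00  6.45402884e-05]
```

```bash
python3 -m inch '[1,1,-40,6,100, 1,1,-80,12,100, 1,1,-110,12,100, 1,1,-110,12,100, 1,1,-110,12,100, 1,1,-110,12,100]'
python3 - <<'E'
from plant import robot,read_camera
from h import *
import cv2
from scipy.spatial.transform import Rotation as R
s=robot.read_state();print(s["tool_pos"],s["q"],np.degrees(2*np.arctan2(s["orientation"][1],s["orientation"][0])))
ims=[]
c=read_camera("side")["image"][110:220,195:315];d=read_camera("top")["image"][150:260,150:270]
cv2.imwrite("pics/c2.png",np.hstack([cv2.resize(x,(400,367),interpolation=cv2.INTER_CUBIC) for x in(c,d)]))
print(w2px("side",s["tool_pos"]))
E
```

```text
t: 2.47
tool_pos: [0.5194, -0.0222, 0.1107]
orientation: [0.072, 3.139, -0.0]
force: [0.9, 0.5, 1.1]
opening: 0.0931
gripper_force: 0.0
[ 0.52029122 -0.02236097  0.11174975] [-1.41428836e-01 -1.07076055e-02  1.83415014e+00  3.86157905e-06
  1.31347011e+00 -1.66641160e+00] 177.37502055156045
[240.49153324 156.55418759]
```

View pics/c2.png

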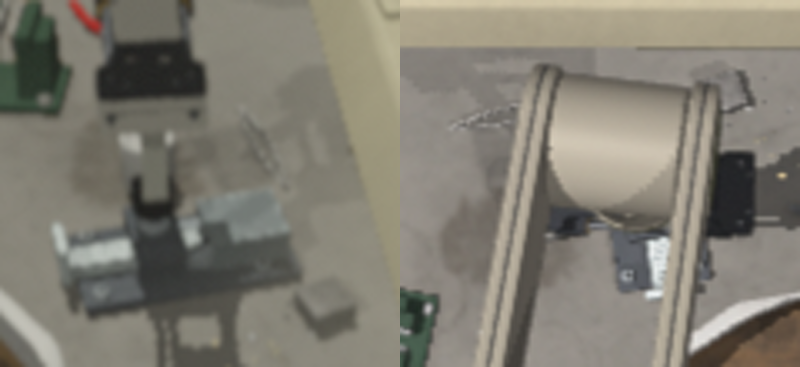

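The side picture shows the fingers straddling the knob at about (152,195), with clear room to the lamp. Next I descend and grip.

```bash
python3 -m inch '[-1,0,-30,0,100, -1,0,-57,0,100, -1,0,-57,0,100, -1,0,-57,0,100, -1,0,-57,0,0, -1,0,-57,0,0, -1,0,-57,0,0, -1,0,-57,0,0, -1,0,-57,0,0, -1,0,-57,0,0]' 34
```

```text
t: 3.5
tool_pos: [0.5175, -0.0221, 0.0521]
orientation: [0.071, 3.14, -0.0]
force: [0.1, -0.1, 0.5]
opening: 0.0577
gripper_force: 0.0
```

```bash
python3 -m inch '[0,0,0,0,0, 0,0,0,0,0, 0,0,0,0,0, 0,0,0,0,0, 0,0,0,0,0, 0,0,0,0,0, 0,0,0,0,0, 0,0,0,0,0, 0,0,0,0,0, 0,0,0,0,0]' 34
```

```text
t: 4.33
tool_pos: [0.5173, -0.02, 0.0517]
orientation: [0.071, 3.141, 0.005]
force: [-0.0, 9.1, 1.7]
opening: 0.0313
gripper_force: 34.0
```

```bash
python3 -m inch '[0,2.5,0,0,0, 0,2.5,0.1,-4,0, 0,2.5,0.3,-9,0, 0,2.5,0.5,-14,0, 0,2.5,0.6,-19,0, 0,2.5,0.8,-24,0, 0,2.5,1,-29,0, 0,2.5,1.1,-34,0, 0,2.5,1.3,-39,0, 0,2.5,1.5,-44,0]' 38
python3 -c "
from plant import robot
s=robot.read_state();print(s['wrist_torque'],s['force'])"
```

```text
t: 5.17
tool_pos: [0.5176, -0.0187, 0.0532]
orientation: [1.248, 2.883, 0.002]
force: [2.1, 4.9, -1.4]
opening: 0.0312
gripper_force: 38.1
[ 0.8783119  -0.50853936  0.25873166] [ 2.14827197  4.94626467 -1.35712061]
```

```bash
python3 -m inch '[0.5,1,0.2,-6,0, 0.5,1,0.4,-12,0, 0.5,1,0.6,-18,0, 0.5,1,0.8,-24,0, 0.5,1,1,-30,0, 0.5,1,1.2,-36,0, 0.5,1,1.4,-42,0, 0.5,1,1.6,-48,0, 0.5,1,1.8,-54,0, 0.5,1,2,-60,0]' 38
python3 -c "
from plant import robot
s=robot.read_state();print(s['wrist_torque'],s['force'])"
```

```text
t: 6.0
tool_pos: [0.5191, -0.018, 0.0553]
orientation: [2.522, 1.871, 0.004]
force: [8.0, 4.3, -6.0]
opening: 0.0315
gripper_force: 38.1
[ 0.51042472 -1.34227642  0.29645233] [ 7.98412837  4.31960136 -6.02480921]
```

```bash
python3 -m inch '[0,0,0.2,-6,0, 0,0,0.4,-12,0, 0,0,0.6,-18,0, 0,0,0.8,-24,0, 0,0,1,-30,0, 0,0,1.2,-36,0, 0,0,1.4,-42,0, 0,0,1.6,-48,0, 0,0,1.6,-48,0, 0,0,1.6,-48,0]' 38
python3 -c "
from plant import robot
s=robot.read_state();print(s['wrist_torque'],s['force'],s['orientation'],s['q'])"
```

```text
t: 6.83
tool_pos: [0.5202, -0.0188, 0.0571]
orientation: [3.063, 0.689, 0.008]
force: [12.3, 0.3, -9.5]
opening: 0.0311
gripper_force: 38.0
[ 0.05252755 -2.04031849 -0.07202665] [12.30184288  0.32917065 -9.49107226] [3.06345234 0.68886252 0.00810296] [-1.34823704e-01  5.28469296e-02  1.87702427e+00  2.85654437e-04
  1.20631423e+00  9.93500063e-01]
```

```bash
python3 -m inch '[2,0,-1,0,0, 2,0,-1,0,100, 2,0,-1,0,100, 2,0,-1,0,100, 2,0,-1,0,100, 2,0,-1,0,100, 2,0,-1,0,100, 2,0,30,0,100, 2,0,70,0,100, 2,0,100,0,100]' 38
python3 -c "
from plant import robot
s=robot.read_state();print(s['wrist_torque'],s['force'],s['opening'])"
```

```text
t: 7.67
tool_pos: [0.5195, -0.0185, 0.1586]
orientation: [-3.065, -0.691, 0.0]
force: [1.1, -0.9, 0.4]
opening: 0.0864
gripper_force: 0.0
[-0.00047286 -0.06858182  0.00050315] [ 1.0676859  -0.92966956  0.35060854] 0.08643183066333356
```

```bash
python3 -m inch '[-36,-5,0,-7,0, -72,-10,0,-14,0, -107,-14,0,-18.5,0, -107,-14,-20,-18.5,0, -107,-14,-40,-18.5,0, -107,-14,-60,-18.5,0, -107,-14,-60,-18.5,0, -107,-14,-60,-18.5,0, -107,-14,-60,-18.5,0, -107,-14,-60,-18.5,0]' 30
python3 - <<'E'
from plant import robot,read_camera
from h import *
import cv2
s=robot.read_state();print(s["tool_pos"],s["opening"],s["force"],np.degrees(2*np.arctan2(s["orientation"][1],s["orientation"][0])))
c=read_camera("side")["image"][110:220,195:315];d=read_camera("top")["image"][150:260,150:270]
cv2.imwrite("pics/c3.png",np.hstack([cv2.resize(x,(400,367),interpolation=cv2.INTER_CUBIC) for x in(c,d)]))
E
```

```text
t: 8.5
tool_pos: [0.4137, -0.0327, 0.0981]
orientation: [3.135, 0.189, 0.003]
force: [-0.6, 0.6, -0.3]
opening: 0.0293
gripper_force: 0.0
[ 0.41367008 -0.03272594  0.09796888] 0.021214579944984373 [0.01904123 0.13710005 1.243288  ] 6.907742575266615
```

View pics/c3.png

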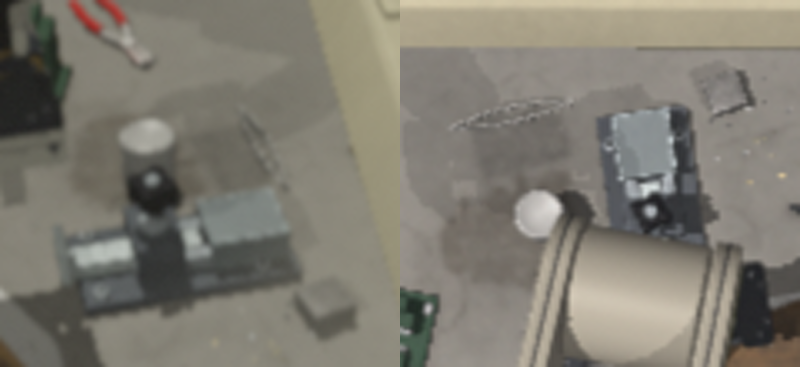

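The knob at top (650,210) now stands at about 25–30° and the bystanders have not moved. I'll lower the shut fingers behind the plate.

```bash
python3 -m inch '[0,0,-35,0,0, 0,0,-60,0,0, 0,0,-74,0,0, 0,0,-74,0,0, 0,0,-74,0,0, 0,0,-74,0,0]' 30
python3 -m inch '[2,0.2,0,0,0, 4,0.5,0,0,0, 6,0.7,0,0,0, 8,1,0,0,0, 10,1.2,0,0,0]'
```

```text
t: 9.2
tool_pos: [0.4137, -0.0328, 0.024]
orientation: [3.136, 0.189, 0.002]
force: [-0.8, 0.7, 0.2]
opening: 0.0008
gripper_force: 0.0
t: 9.62
tool_pos: [0.4233, -0.0313, 0.0231]
orientation: [3.136, 0.189, 0.001]
force: [0.3, -0.3, -0.4]
opening: 0.0006
gripper_force: 0.0
```

```bash
python3 -m inch '[1.5,0.2,0,0,0, 3,0.4,0,0,0, 4.5,0.5,0,0,0, 6,0.7,0,0,0, 7.5,0.9,0,0,0, 9,1.1,0,0,0, 10,1.2,0,0,0, 10,1.2,0,0,0]'
python3 -m inch '[1,0.1,0,0,0, 2,0.2,0,0,0, 3,0.4,0,0,0, 4,0.5,0,0,0, 5,0.6,0,0,0, 5,0.6,0,0,0]'
```

```text
t: 10.28
tool_pos: [0.4329, -0.0301, 0.0227]
orientation: [-3.136, -0.189, 0.0]
force: [-0.1, -0.2, 0.2]
opening: 0.0002
gripper_force: 0.0
t: 10.78
tool_pos: [0.4379, -0.0296, 0.0228]
orientation: [3.136, 0.189, 0.0]
force: [0.1, -1.0, -0.4]
opening: 0.0007
gripper_force: 0.0
```

```bash
python3 -m inch '[1,0.1,0,0,0, 2,0.2,0,0,0, 3,0.4,0,0,0, 4,0.5,0,0,0, 4,0.5,0,0,0]'
python3 - <<'E'
from plant import robot,read_camera
import cv2
cv2.imwrite("pics/c4.png",cv2.resize(read_camera("side")["image"][130:220,195:315],(800,600),interpolation=cv2.INTER_CUBIC))
E
```

```text
t: 11.2
tool_pos: [0.442, -0.029, 0.0228]
orientation: [3.136, 0.189, 0.0]
force: [-0.2, 0.7, 0.1]
opening: 0.0001
gripper_force: 0.0
```

View pics/c4.png

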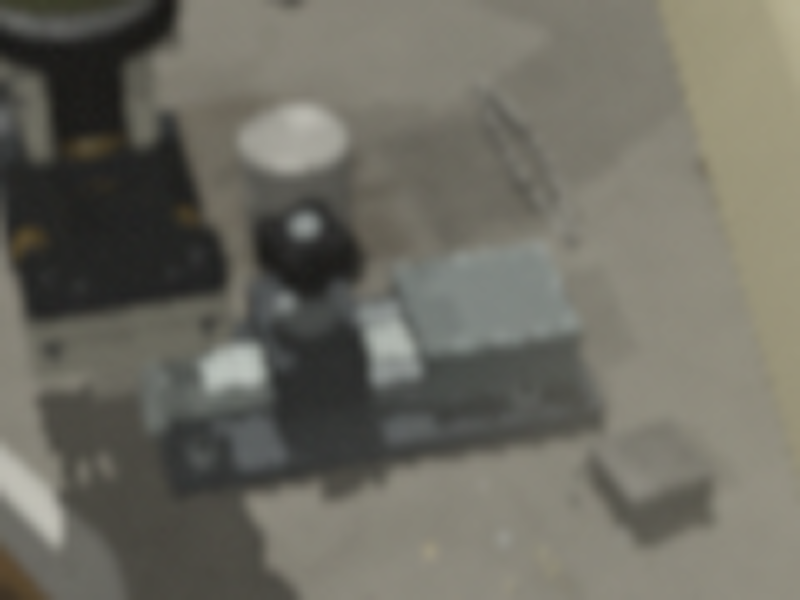

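The plate has moved about 11 mm, to crop pixel ~(155,390), with no resistance, so the screw is clear. I'll creep on to the stop.

```bash
for i in 1; do python3 -m inch '[0.7,0.1,0,0,0, 1.4,0.2,0,0,0, 2.1,0.2,0,0,0, 2.8,0.3,0,0,0, 3,0.4,0,0,0]'; done | grep -E "tool|force"
```

```text
tool_pos: [0.4448, -0.0287, 0.0228]
force: [-0.1, -0.4, -0.7]
gripper_force: 0.3
```

```bash
python3 -m inch '[0.7,0.1,0,0,0, 1.4,0.2,0,0,0, 2.1,0.2,0,0,0, 2.5,0.3,0,0,0]'| grep -E "tool|force"
```

```text
tool_pos: [0.4473, -0.0284, 0.0227]
force: [-0.4, -0.4, 0.8]
gripper_force: 0.3
```

```bash
python3 -m inch '[0.7,0.1,0,0,0, 1.4,0.2,0,0,0, 2.1,0.2,0,0,0, 2.5,0.3,0,0,0]'| grep -E "tool|force"
```

```text
tool_pos: [0.4498, -0.0281, 0.0227]
force: [-0.4, -1.1, -0.3]
gripper_force: 0.3
```

```bash
python3 -m inch '[0.7,0.1,0,0,0, 1.4,0.2,0,0,0, 2.1,0.2,0,0,0, 2.5,0.3,0,0,0]'| grep -E "tool|force"
```

```text
tool_pos: [0.4523, -0.0278, 0.0227]
force: [-0.8, 0.3, 0.6]
gripper_force: 0.3
```

```bash
python3 -m inch '[0.7,0.1,0,0,0, 1.4,0.2,0,0,0, 2.1,0.2,0,0,0]'| grep -E "tool|force"
```

```text
tool_pos: [0.4544, -0.0275, 0.0227]
force: [-0.8, 0.5, 0.7]
gripper_force: 0.2
```

```bash
python3 -m inch '[0.7,0.1,0,0,0, 1.4,0.2,0,0,0, 2,0.2,0,0,0]'| grep -E "tool|force"
```

```text
tool_pos: [0.4564, -0.0273, 0.0227]
force: [-1.7, -0.5, 0.0]
gripper_force: 0.2
```

```bash
python3 -m inch '[0.7,0.1,0,0,0, 1.4,0.2,0,0,0, 2,0.2,0,0,0]'| grep -E "tool|force"
```

```text
tool_pos: [0.4572, -0.0273, 0.0226]
force: [-8.4, -1.5, 6.6]
gripper_force: 4.3
```

```bash
python3 -m inch '[0,0,0,0,0, 0,0,0,0,0]'| grep -E "tool|force"
```

```text
tool_pos: [0.4572, -0.0272, 0.0226]
force: [-7.4, -0.2, 5.6]
gripper_force: 3.6
```

```bash
python3 -m inch '[-0.5,0,0,0,0, -1.2,-0.1,0,0,0, -2,-0.2,0,0,0, -4,-0.5,0,0,0, -8,-1,0,0,0, -20,-2.4,0,0,0, -40,-5,0,0,0, -40,-5,25,0,0, -40,-5,60,0,0, -40,-5,90,0,0]'
python3 - <<'E'
from plant import robot,read_camera
import cv2,numpy as np
c=read_camera("side")["image"][130:220,195:315]
cv2.imwrite("pics/c5.png",cv2.resize(c,(800,600),interpolation=cv2.INTER_CUBIC))
E
```

```text
t: 14.42
tool_pos: [0.417, -0.032, 0.1135]
orientation: [-3.135, -0.189, 0.002]
force: [1.2, -0.1, 0.9]
opening: 0.0004
gripper_force: 0.0
```

View pics/c5.png

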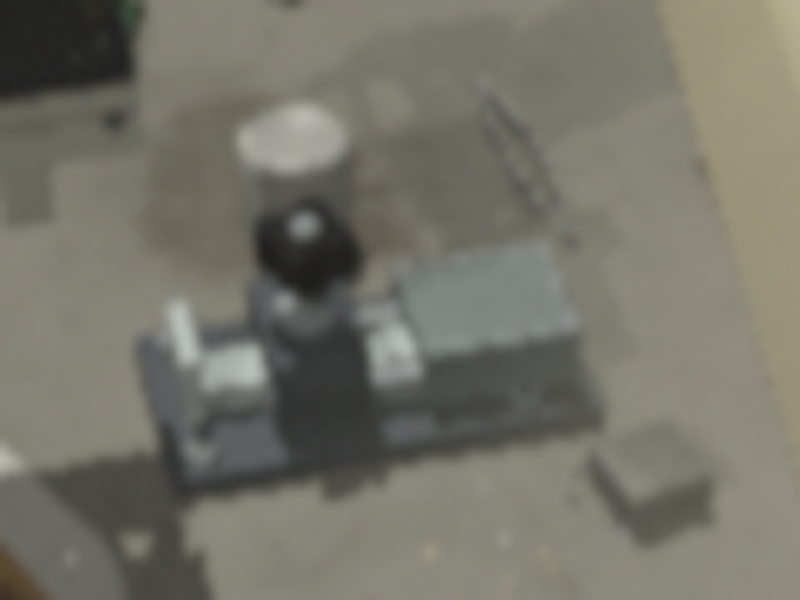

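The plate top is now at about (182,330), up from (118,335), so the bar has travelled about 25 mm. It is seated, the knob is raised and turned, and nothing else has shifted.

```bash
python3 -c "
from plant import job
print(job.close_job())"
```

```text
the job is handed in; nothing more can be done
None
```

I turned the knob about 152° clockwise (about 2.65 rad), pushed the bar about 25 mm until I felt the stop at about 8 N, and left it there with the robot clear and the tin, block and tweezers unmoved; the job is handed in, and no verdict came back.

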